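# Pull the basket of a coolant strainer and hold it over the bowl

## Task

Check the coolant strainer: swing its red-handled latch outwards and down, free of the lid, tip the lid back until it stands at least upright, and lift the basket out of the bowl by the yellow grip of its bail without tipping it. Finish while still holding the basket by that grip in the air, level and still, wholly clear of the bowl and right over its open mouth, so that it can drip back in. Leave the other things on the bench and in the drip tray where they are.

Things in the scene. Friction and masses are not known exactly. Their poses are not given: they have to be found in the camera images.
- housing: Grey round strainer bowl, 132 mm across, rim 145 mm up, fixed on a steel drip tray (360 x 260 mm, lip 18). Origin on the bowl's axis at table height; x along the capped ports (116 mm out each way, 62 mm up; tray to -140 and +220 mm), y from latch (-y) to lid hinge (+y), z up. Inside 112 mm wide down to a ledge at 88 mm that carries the basket's flange, 88 mm wide below. Yaw up to 0.4 rad.
- bowl_mouth (a point): Centre of the bowl's open mouth, at the height of its rim (145 mm above the table). Axes as the housing's.
- latch (a joint): Turn of the brass latch lever about its pivot, rad. 0 (start, to 0.04): upright, its cross-bar over the lid's forked lug so that the lid cannot rise. Grows as it swings outwards (housing -y) and down, to a stop at 1.8; clear of the lug from 0.4. About 1 N at the grip; let go beyond about 0.5 it drops to its stop.
- latch_pivot (a point): Pivot pin of the latch, parallel to the housing's x axis, 90 mm out from the bowl's axis on the -y side and 95 mm above the table.
- latch_grip (a point): Middle of the latch's red round grip: 20 mm across, 42 mm long along the lever, 100 mm from the pivot. Closed, it stands upright 195 mm above the table, its top at 213 mm.
- lid (a joint): Turn of the round aluminium lid (146 mm across, 26 mm thick, hollow below, 0.24 kg) about its hinge, rad. 0 = shut; grows as it opens, up and over towards the housing's +y; 1.57 = upright, stop at 1.85. Stiff hinge: the lid stays at any angle where it is left; opening takes about 4 N at its grip.
- lid_hinge (a point): Hinge pin of the lid, parallel to the housing's x axis, 82 mm from the bowl's axis on the +y side and 146 mm above the table.
- lid_knob (a point): Centre of the lid's black lifting grip: a disc on edge, 30 mm across and 18 mm thick, its flat faces towards the housing's +x and -x, on a 12 mm foot, 28 mm above the lid's top. Lid shut: 38 mm from the bowl's axis towards the latch, 200 mm above the table (120 mm along the lid, 54 mm up from the hinge pin). The lug's prongs reach 63 mm beyond it along the lid. Axes of the lid.
- basket: Loose perforated steel basket, 0.28 to 0.46 kg: body 80 mm across, flange 100 mm across 64 to 68 mm above its underside, fixed bail (handle arch) on top. Origin at the centre of its underside, z up. Starts hung on the ledge, underside 24 mm above the table, yaw within 0.25 rad of the housing's. Clear of the bowl when its underside is above the rim (a rise of over 121 mm).
- bail_grip (a point): Middle of the yellow sleeve on the bail, 122 mm above the basket's underside, straight over its centre of mass. Sleeve 15 mm across, 44 mm long, level along the basket's own y axis; starts 146 mm above the table, 1 mm above the rim, in mid-mouth. Axes as the basket's.
- gasket: Black rubber ring, 104 mm across, 8 mm thick, lying in the drip tray. Leave alone.
- plug: Brass coupling plug, 48 mm across, 34 mm tall, standing in the drip tray. Leave alone.
- cleaner: White bottle with a blue label and a red cap, 62 mm across, 170 mm tall, standing on the bench. Leave alone.
- wrench: Steel spanner, 170 mm long, lying on the bench. Leave alone.
- brush: Brush, 190 mm long, lying on the bench. Leave alone.
- parts_bin: Small blue bin of black brackets, 110 x 150 x 55 mm, on the bench. Leave alone.
- star_knob: Red six-lobed hand knob, 69 mm across, lying on the bench. Leave alone.

How it is judged (in metres and radians):
On the way, in this order (a step that is already met when the one before it is completed fails the run):
1. the latch is swung clear of the lid's lug (value of joint latch above 0.9 rad), for 0.1 s.
2. the lid stands open, upright or further back (value of joint lid above 1.45 rad), for 0.1 s.
At the end, for the whole second after the job is handed in: Latch beyond 0.9 rad, lid beyond 1.45 rad; the fingers hold the basket within 45 mm of the bail grip's middle, underside over 8 mm above the rim, centre within 40 mm of the bowl's axis, tilt under 0.14 rad, at rest (20 mm/s, 0.2 rad/s), touching no part of the strainer (value of joint latch above 0.9 rad and value of joint lid above 1.45 rad and z of basket in the frame of bowl_mouth above 0.008 m and horizontal distance between basket and bowl_mouth below 0.04 m and angle between basket's own z axis and vertical below 0.14 rad and linear speed of basket below 0.02 m/s and angular speed of basket below 0.2 rad/s and contact force between basket and the fingers above 1 N and contact force between basket and housing below 0.1 N and distance between the grasp point and bail_grip below 0.045 m); the arm keeps its last pose, push and grip.
It fails at once if the basket is tipped by more than 0.35 rad (angle between basket's own z axis and vertical above 0.35 rad).
It fails at once if another thing on the bench or in the tray is shifted by more than 30 mm (distance of any of gasket, plug, cleaner, wrench, brush, parts_bin, star_knob from where it was at the start of the episode above 0.03 m).
It also fails if it takes over 64 s, if anything falls off the work surface, if the arm or the gripper's body presses on something with over 40 N, if the wrist force passes 120 N, or if a joint passes its speed limit or range.

## Robot

A 7-joint arm with a two-finger parallel gripper is mounted at the origin on the work surface. World frame = base frame: x ahead of the robot, y to its left, z up, the work surface at z = 0. Lengths are in mm, angles in rad, forces in N, time in s.
With the tool pointing down it reaches from about 400 to 875 mm from the base axis. Payload 4.4 kg.
Tool frame: the origin (TCP) lies at the very end of the fingers, on their centre line; the grasp point (between the pads) lies 19 mm behind it; y points along the fingers, x is the direction in which the jaws open and shut, and the axes are right-handed (so a half turn about y gives the same grasp; the last joint's range is limited). The gripper opens to 85 mm and grips with 20 to 120 N. Pads are 22 mm wide; open, the fingers measure 114 mm over their backs; the gripper's body (76 mm by 85 mm) begins 54 mm behind the grasp point. The pads swing forward as they close: fully open they stand 13 mm farther back than shut.
Start: joints at [1.238, 0.628, 0.038, 1.517, -0.027, 0.996, -0.02], TCP at [171.397, -627.009, 231.313] pointing down, gripper open.
Joint ranges: [-3.06, 3.06], [-0.37, 2.12], [-1.25, 1.32], [0.18, 2.47], [-1.1, 4.24], [0.23, 1.98], [-2.94, 2.94]. Speed limits (rad/s): [2.57, 2.57, 3.14, 3.14, 3.14, 3.14, 3.14].

## Interface

Orientations are given as [roll, pitch, yaw] about the fixed x, y, z axes, in that order (R = Rz(yaw) Ry(pitch) Rx(roll)).
In Python, from cell import readout, eyes, finish_job gives the robot as it stands. The module is installed in compiled form; this text tells all that it offers.
- The arm moves only by the tool apply_moves, never from a script. Its argument "commands" is a list that holds one entry, the list of rows, each a list of 6 numbers: the shift along the tool's x, y, z in units of 0.04 m (1.0 is 0.04 m), then the turn, a rotation vector about the tool's x, y, z in units of 5 degrees (1.0 is 5 degrees). A call has 1 to 8 rows; each row shifts and turns the pose as measured when the row begins, along the tool's axes as they then stand; what a row does not reach is not made up. A row lasts 1/12 s, in which the tool goes at most 41.7 mm and 7.16 degrees, less where a joint would pass 70% of its speed; a pose out of reach is approached as far as the arm can. A call with a number of a shift or a turn outside -1 to 1 is refused whole. A call with a gripper value outside its range is refused whole. "claw" is the finger opening in mm, from 0 to 85.4, set as the call begins (left out, the last holds). The fingers move at their own pace and stop on an object; the grip force is fixed at half the most. Time passes only in rows, so rows that do not move let the fingers close. It gives the time, the measured TCP pose, the force and the opening at its end, in the units of the state.
- readout.read_state(): the state, without advancing time (a new reading comes with each control period).
- eyes.get_image(name): name is "scene" or "top"; returns a dict with "image" (480x640x3 uint8, red, green, blue), "mtx" (3x3 intrinsics, pixels), "k1" (the pictures are not rectified: a ray, as slopes to the right and down, at radius r is drawn at 1 + k1 r^2 times it, then the intrinsics apply), "rvec" (rotation vector, rad) and "tvec" (3), from world to camera coordinates, as OpenCV has them. Camera axes: x right, y down, z forward; pixel columns grow to the right and rows downward; lengths in mm; the calibration is good to about 2 mm. A picture is of the moment at which its call begins. There is no depth.
- finish_job(): hands the job in, once; it reports no verdict.
The state is a dict: "clock": time; "qpos": joint angles; "qd": joint speeds; "tau": joint torques, N m; "eef_pos": TCP position; "tool_rot": TCP orientation; "force": force on the tool from outside, world axes, zero at the start; "torque": the same for the moment, N m; "width": finger opening in mm.
Only numpy, scipy, OpenCV 4.12 (cv2) and the standard library are available. Lean on these libraries where they do the work, as an engineer would, in place of code of your own. Each camera call takes 0.05 s, during which the arm holds its last target. There are 200 camera calls.

## Working session

There is one attempt and no reset: what is moved stays moved. The work goes in short steps, Python scripts to look and compute and a tool call to move; the robot and the scene stay as the last step left them, time stands still between calls to the robot, and variables do not carry over. Pictures are saved under pics/ and viewed, about 8 in all and at most 12, crops included, and the job is handed in when it is done.

Besides the shell and the picture viewer there is one more tool, called as a command line: name --argument value ..., lists and objects as JSON in quotes. apply_moves: Moves the arm, as the interface text tells. Shifts and turns lie within -1 to 1; 1 stands for 0.04 m of shift or 5 degrees of turn. Its arguments: {"type":"object","properties":{"commands":{"type":"array"},"claw":{"type":"number"}},"required":["commands"]}

```bash
mkdir -p pics; cat > h.py <<'E'
import numpy as np, cv2
from scipy.spatial.transform import Rotation as Ro
from cell import readout, eyes
def cam(n):
    d=eyes.get_image(n); d['R']=cv2.Rodrigues(np.array(d['rvec'],float))[0]; d['t']=np.array(d['tvec'],float).ravel(); d['K']=np.array(d['mtx'],float); return d
def ray(d,uv):
    K=d['K']; p=np.array([(uv[0]-K[0,2])/K[0,0],(uv[1]-K[1,2])/K[1,1]]); q=p.copy()
    for _ in range(30): q=p/(1+d['k1']*(q@q))
    v=d['R'].T@np.array([q[0],q[1],1]); return -d['R'].T@d['t'], v/np.linalg.norm(v)
def onz(d,uv,z):
    o,v=ray(d,uv); return o+v*(z-o[2])/v[2]
def tri(d1,u1,d2,u2):
    o1,v1=ray(d1,u1);o2,v2=ray(d2,u2)
    s=np.linalg.lstsq(np.c_[v1,-v2],o2-o1,rcond=None)[0]
    a=o1+s[0]*v1;b=o2+s[1]*v2; return (a+b)/2,np.linalg.norm(a-b)
def proj(d,P):
    c=d['R']@np.array(P,float)+d['t']; q=c[:2]/c[2]; q=q*(1+d['k1']*(q@q)); return d['K'][:2,:2]@q+d['K'][:2,2]
def save(d,n): cv2.imwrite('pics/'+n+'.png',cv2.cvtColor(np.asarray(d['image']),cv2.COLOR_RGB2BGR))
def state():
    s=readout.read_state(); return s
E
python3 - <<'E'
from h import *
for n in('scene','top'):
    d=cam(n); save(d,n+'0'); print(n,d['K'].tolist(),d['k1'],ray(d,(320,240)))
s=state(); print({k:np.round(v,3).tolist() for k,v in s.items()})
E
```

```text
scene [[441.79620362804394, 0.0, 315.27455475064687], [0.0, 441.79620362804394, 234.51392919864358], [0.0, 0.0, 1.0]] -0.06340780123944774 (array([ 991.96978797, -442.19708418,  885.57738994]), array([-0.45381302,  0.45543567, -0.76591912]))
top [[526.8457078736684, 0.0, 323.24747316037775], [0.0, 526.8457078736684, 247.58061653489696], [0.0, 0.0, 1.0]] -0.04134293515134403 (array([ 397.37682089,   -5.11573267, 1521.91524831]), array([ 0.10061848,  0.01624248, -0.99479249]))
{'clock': 0.1, 'qpos': [1.238, 0.629, 0.038, 1.518, -0.027, 0.996, -0.02], 'qd': [0.001, -0.002, -0.0, -0.003, 0.001, 0.0, 0.0], 'tau': [0.002, -56.453, 1.23, -19.397, 0.011, 0.005, 0.0], 'eef_pos': [171.268, -626.478, 230.472], 'tool_rot': [-1.571, 0.002, -1.304], 'force': [-0.036, 0.564, -0.213], 'torque': [-0.028, -0.038, 0.019], 'width': 85.344}
```

View pics/scene0.png

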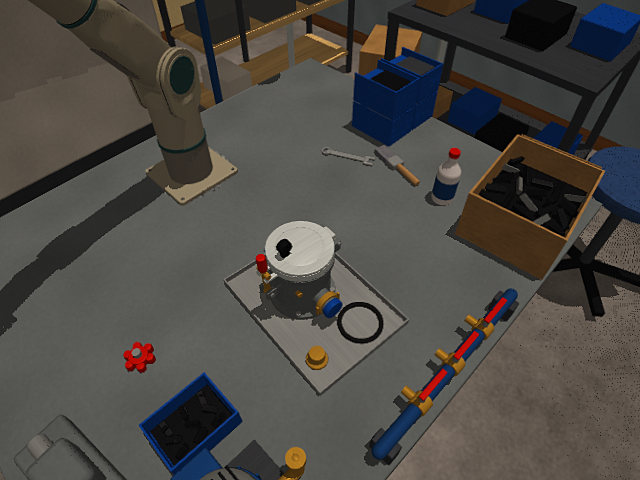

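View pics/top0.png

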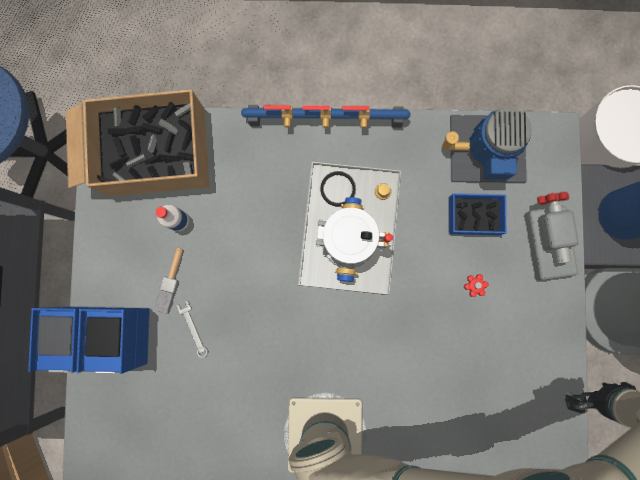

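Scene view: lid at about (300,250), knob (284,246), red latch grip (262,263). Top view: lid (351,236), knob (366,236), latch grip (389,238), with the tray around them. The housing's −y points to the image right, which is world −y.

```bash
python3 - <<'E'
from h import *
def blob(m,roi):
    x0,y0,x1,y1=roi; z=np.zeros_like(m); z[y0:y1,x0:x1]=m[y0:y1,x0:x1]
    n,l,s,c=cv2.connectedComponentsWithStats(z.astype(np.uint8)); i=1+s[1:,4].argmax(); return c[i],s[i].tolist()
D={n:cam(n) for n in('scene','top')}
def masks(d):
    a=np.asarray(d['image']).astype(int); r,g,b=a[...,0],a[...,1],a[...,2]
    return (r>110)&(g<60)&(b<60), (a.max(2)<45), (a.min(2)>150)
R={'scene':(245,245,275,280),'top':(378,228,398,248)}; N={'scene':(272,235,295,258),'top':(355,228,374,243)}
red={};kn={}
for n,d in D.items():
    m=masks(d); red[n]=blob(m[0],R[n]); kn[n]=blob(m[1],N[n]); print(n,red[n],kn[n])
for nm,q in(('latch',red),('knob',kn)):
    print(nm,tri(D['scene'],q['scene'][0],D['top'],q['top'][0]))
d=D['top']; print('latch z195',onz(d,red['top'][0],200),'knob z200',onz(d,kn['top'][0],205))
tc=[onz(d,p,18) for p in((311,163),(400,171),(390,293),(299,285))]
print(np.round(tc,0)); 
e=(tc[0]-tc[3])+(tc[1]-tc[2]); print('yaw x',np.arctan2(e[1],e[0])); e=(tc[0]-tc[1])+(tc[3]-tc[2]); print('yaw y',np.arctan2(-e[0],e[1]))
im=cv2.cvtColor(np.asarray(d['image']),cv2.COLOR_RGB2BGR)[150:305,285:410]; im2=cv2.cvtColor(np.asarray(D['scene']['image']),cv2.COLOR_RGB2BGR)[205:325,225:380]
cv2.imwrite('pics/crop.png',np.hstack([cv2.resize(im,(375,465)),cv2.resize(im2,(425,465))]))
E
```

```text
scene (array([259.94827586, 257.37931034]), [256, 254, 9, 8, 58]) (array([283.68, 247.57]), [276, 239, 16, 19, 200])
top (array([385.1875, 239.125 ]), [383, 236, 6, 6, 16]) (array([365.4375 , 235.71875]), [361, 233, 10, 6, 32])
latch (array([ 534.5035763 , -148.65212254,  201.46992205]), np.float64(2.3563871848968208))
knob (array([544.31512252, -97.72866008, 195.31463877]), np.float64(1.5053830725585537))
latch z195 [ 535.32350898 -147.83866832  200.        ] knob z200 [542.79247309 -97.64914308 205.        ]
[[ 774.   49.   18.]
 [ 754. -210.   18.]
 [ 400. -182.   18.]
 [ 420.   78.   18.]]
yaw x -0.08064110703817255
yaw y -0.07715721932748724
```

View pics/crop.png

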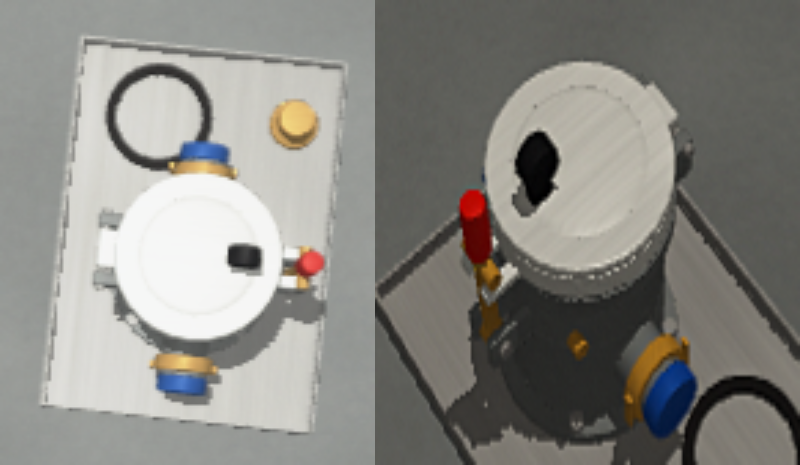

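Yaw is about −0.079 and the bowl axis is near (547,−61). I'll raise the tool and turn it 70° so the jaws open along the housing's x.

apply_moves --commands '[[[0,-1,0,0,-1,0],[0,-1,0,0,-1,0],[0,-0.5,0,0,-1,0],[0,0,0,0,-1,0],[0,0,0,0,-1,0],[0,0,0,0,-1,0],[0,0,0,0,-1,0]]]' --claw 50

```text
clock: 0.78
eef_pos: [171.2, -625.4, 333.4]
tool_rot: [-1.568, 0.006, -0.666]
force: [-0.4, 0.4, -0.5]
width: 49.7
```

apply_moves --commands '[[[0,0,0,0,-1,0],[0,0,0,0,-1,0],[0,0,0,0,-1,0],[0,0,0,0,-1,0],[0,0,0,0,-1,0],[0,0,0,0,-1,0],[0,0,0,0,-1,0],[0,0,0,0,0,0]]]'

```text
clock: 1.45
eef_pos: [170.1, -624.3, 331.8]
tool_rot: [-1.562, 0.005, -0.022]
force: [0.4, -0.2, 0.1]
width: 50.5
```

apply_moves --commands '[[[0,0,0,-0.1,0.65,0],[0.64,0,0.96,0,0,0],[0.64,0,0.96,0,0,0],[0.64,0,0.96,0,0,0],[0.64,0,0.96,0,0,0],[0.64,0,0.96,0,0,0],[0.64,0,0.96,0,0,0],[0.64,0,0.96,0,0,0]]]'

```text
clock: 2.12
eef_pos: [350.6, -398.9, 326.3]
tool_rot: [-1.575, 0.011, -0.128]
force: [0.6, -1.1, -0.7]
width: 50.1
```

apply_moves --commands '[[[0.64,0,0.96,0,0,0],[0.64,0,0.96,0,0,0],[0.64,0,0.96,0,0,0],[0.64,0,0.96,0,0,0],[0,0,0,0,0,0]]]'

```text
clock: 2.53
eef_pos: [465.4, -263.4, 325.8]
tool_rot: [-1.571, 0.006, -0.13]
force: [0.6, 0.7, -0.2]
width: 50.1
```

```bash
cat >> h.py <<'E'
def go(tgt,rpy):
    s=state(); Rm=Ro.from_euler('xyz',s['tool_rot']).as_matrix(); Rt=Ro.from_euler('xyz',rpy).as_matrix()
    print('shift units',np.round(Rm.T@(np.array(tgt)-s['eef_pos'])/40,2),'turn units',np.round(np.degrees(Ro.from_matrix(Rm.T@Rt).as_rotvec())/5,2))
E
python3 -c "
from h import *
go([540,-151,250],[-1.571,0,-.079])"
```

```text
shift units [1.49 1.89 3.03] turn units [-0.01 -0.59 -0.06]
```

apply_moves --commands '[[[0.4,0.2,0.8,0,-0.5,0],[0.4,0.4,0.8,0,0,0],[0.4,0.4,0.8,0,0,0],[0.2,0.4,0.5,0,0,0],[0,0.3,0,0,0,0],[0,0,0,0,0,0]]]'

```text
clock: 3.03
eef_pos: [534.3, -152.1, 256.4]
tool_rot: [-1.571, 0.002, -0.096]
force: [-0.4, 0.0, -0.6]
width: 50.4
```

```bash
python3 -c "
from h import *
go([540,-151,190],[-1.571,0,-.079])
d=cam('scene');t=cam('top')
a=np.asarray(d['image'])[170:290,200:360,::-1];b=np.asarray(t['image'])[180:300,310:430,::-1]
cv2.imwrite('pics/c2.png',np.hstack([cv2.resize(a,(453,340)),cv2.resize(b,(340,340))]))
print(proj(d,[540,-151,195]),proj(t,[540,-151,213]))"
```

```text
shift units [0.14 1.66 0.04] turn units [ 0.01 -0.19 -0.02]
[261.79957194 261.54584809] [387.02203173 236.74428047]
```

View pics/c2.png

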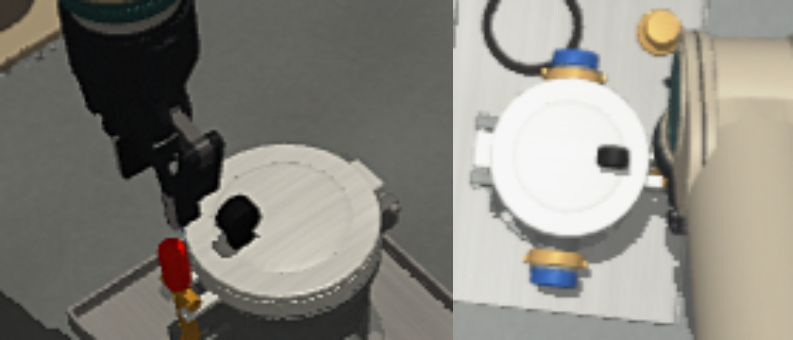

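The red grip is at (261.4,263.6) in the scene view, against a predicted (261.8,261.5), so the alignment is good. I'll go down and grip it.

apply_moves --commands '[[[0.14,0.4,0.04,0,-0.15,0],[0,0.5,0,0,0,0],[0,0.5,0,0,0,0],[0,0.3,0,0,0,0],[0,0.1,0,0,0,0],[0,0,0,0,0,0]]]'

```text
clock: 3.63
eef_pos: [543.8, -162.7, 191.6]
tool_rot: [-1.579, -0.014, -0.102]
force: [-0.5, -0.1, -0.2]
width: 50.0
```

apply_moves --commands '[[[0,0,0,0,0,0],[0,0,0,0,0,0],[0,0,0,0,0,0],[0,0,0,0,0,0],[0,0,0,0,0,0],[0,0,0,0,0,0]]]' --claw 10

```text
clock: 4.13
eef_pos: [540.0, -165.3, 194.0]
tool_rot: [-1.581, -0.009, -0.108]
force: [0.7, 1.2, -6.1]
width: 17.5
```

The tool drifted 14 mm outwards, so the grip is off-centre. I'll open, recentre and grip again.

apply_moves --commands '[[[0,0,0,0,0,0],[0,0,0,0,0,0],[0,0,0.2,0,0,0],[0,0,0.2,0.1,-0.2,0],[0,0.1,0,0,0,0],[0,0,0,0,0,0]]]' --claw 50

```text
clock: 4.63
eef_pos: [544.9, -148.1, 193.2]
tool_rot: [-1.573, -0.016, -0.088]
force: [0.1, -1.0, -0.5]
width: 49.9
```

```bash
python3 -c "
from h import *
go([540,-151,186],[-1.571,0,-.079])
print(np.round(state()['qd'],3),state()['eef_pos'])"
```

```text
shift units [-0.12  0.18 -0.08] turn units [ 0.03 -0.11  0.19]
[-0.01  -0.02  -0.017 -0.013 -0.012  0.009  0.01 ] [ 544.91319519 -148.0646775   193.18872418]
```

apply_moves --commands '[[[-0.1,0.2,-0.05,0,0,0.15],[0,0,0,0,0,0],[0,0,0,0,0,0]]]'

```text
clock: 4.88
eef_pos: [540.8, -149.5, 184.5]
tool_rot: [-1.573, -0.002, -0.087]
force: [0.3, -0.4, -0.4]
width: 50.2
```

apply_moves --commands '[[[0,0,0,0,0,0],[0,0,0,0,0,0],[0,0,0,0,0,0],[0,0,0,0,0,0],[0,0,0,0,0,0]]]' --claw 10

```text
clock: 5.3
eef_pos: [541.5, -150.2, 184.3]
tool_rot: [-1.573, -0.004, -0.088]
force: [1.8, -0.2, 0.1]
width: 17.9
```

apply_moves --commands '[[[0,0,-0.2,1,0,0],[0,0,-0.2,1,0,0],[0,0,-0.2,1,0,0],[0,0,-0.2,1,0,0],[0,0,-0.2,1,0,0],[0,0,-0.2,1,0,0],[0,0,0,0,0,0]]]'

```text
clock: 5.88
eef_pos: [537.2, -193.9, 172.9]
tool_rot: [-1.029, -0.006, -0.072]
force: [3.6, -1.4, -1.4]
width: 18.2
```

apply_moves --commands '[[[0,0,-0.2,1,0,0],[0,0,-0.2,1,0,0],[0,0,-0.2,1,0,0],[0,0,0,0,0,0]]]'

```text
clock: 6.22
eef_pos: [535.4, -213.8, 157.1]
tool_rot: [-0.759, -0.003, -0.074]
force: [1.4, -0.9, 1.8]
width: 18.1
```

Lever at about 0.8 rad. I'll let go so it drops to its stop, then back away and upwards.

apply_moves --commands '[[[0,0,0,0,0,0],[0,0,0,0,0,0],[0,0,0,0,0,0],[0,-1,0.4,0,0,0],[0,-1,0.4,0,0,0],[0,-0.8,0.8,-0.5,0,0],[0,-0.5,0.8,-1,0,0],[0,-0.3,0.9,-1,0,0]]]' --claw 50

```text
clock: 6.88
eef_pos: [529.3, -221.5, 340.4]
tool_rot: [-0.99, 0.019, -0.073]
force: [0.4, -0.0, -0.1]
width: 50.1
```

apply_moves --commands '[[[0,0,0.7,-1,0,0],[0,0,0.7,-1,0,0],[0,0,0.7,-1,0,0],[0,0,0,-1,0,0],[0,0,0,-1,0,0],[0,0,0,-0.9,0,0],[0,0,0,0,0,0]]]'

```text
clock: 7.47
eef_pos: [536.9, -122.2, 407.9]
tool_rot: [-1.553, -0.024, -0.043]
force: [-0.1, 1.1, -0.2]
width: 50.1
```

```bash
python3 -c "
from h import *
go([544.3,-98.5,230],[-1.571,0,-.079])
d=cam('scene')
a=np.asarray(d['image'])[170:310,200:360,::-1]
cv2.imwrite('pics/c3.png',cv2.resize(a,(480,420)))"
```

```text
shift units [0.05 4.46 0.52] turn units [-0.21  0.42  0.27]
```

View pics/c3.png

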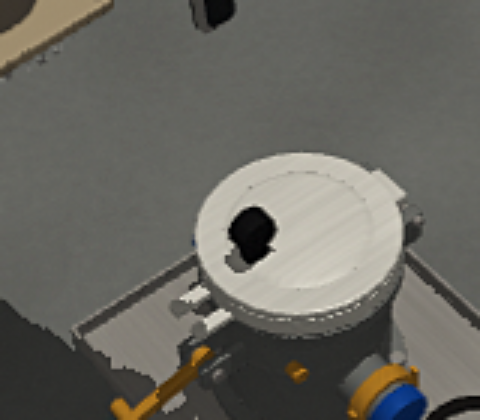

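The latch has dropped, with its lever pointing outwards and down at lower left in the crop and the lug prongs free. Next I'll take the lid grip, knob in the crop at (252,228).

apply_moves --commands '[[[0,0.8,0.15,-0.2,0.4,0.2],[0,0.8,0.15,0,0,0],[0,0.8,0.15,0,0,0],[0,0.8,0,0,0,0],[0,0.6,0,0,0,0],[0,0.2,0,0,0,0],[0,0,0,0,0,0],[0,0,0,0,0,0]]]'

```text
clock: 8.18
eef_pos: [538.4, -110.6, 245.3]
tool_rot: [-1.567, -0.009, -0.091]
force: [-1.1, -0.1, 0.8]
width: 49.9
```

```bash
python3 -c "
from h import *
go([544.3,-98.5,186],[-1.571,0,-.079])"
```

```text
shift units [0.11 1.49 0.31] turn units [-0.05 -0.14  0.1 ]
```

apply_moves --commands '[[[0.1,0,0.3,0,-0.1,0.1],[0,0.4,0.05,0,0,0],[0,0.4,0,0,0,0],[0,0.4,0.05,0,0,0],[0,0.2,0,0,0,0],[0,0,0,0,0,0]]]'

```text
clock: 8.68
eef_pos: [553.8, -93.0, 197.7]
tool_rot: [-1.565, -0.018, -0.085]
force: [-0.5, -0.6, -0.3]
width: 49.6
```

```bash
python3 -c "
from h import *
go([544.3,-98.5,186],[-1.571,0,-.079])"
```

```text
shift units [-0.23  0.29 -0.16] turn units [-0.06 -0.07  0.21]
```

apply_moves --commands '[[[-0.23,0,-0.15,0,0,0.2],[0,0.3,0,0,0,0],[0,0,0,0,0,0]]]'

```text
clock: 8.93
eef_pos: [546.0, -98.0, 188.0]
tool_rot: [-1.565, -0.005, -0.085]
force: [0.0, 0.5, 0.0]
width: 49.7
```

apply_moves --commands '[[[0,0,0,0,0,0],[0,0,0,0,0,0],[0,0,0,0,0,0],[0,0,0,0,0,0],[0,0,0,0,0,0]]]' --claw 8

```text
clock: 9.35
eef_pos: [546.3, -98.7, 188.9]
tool_rot: [-1.565, -0.006, -0.087]
force: [1.7, 0.1, -2.8]
width: 16.6
```

apply_moves --commands '[[[0,-0.26,0.09,-1,0,0],[0,-0.26,0.09,-1,0,0],[0,-0.26,0.09,-1,0,0],[0,-0.26,0.09,-1,0,0],[0,-0.26,0.09,-1,0,0],[0,-0.26,0.09,-1,0,0],[0,0,0,0,0,0]]]'

```text
clock: 9.93
eef_pos: [549.9, -59.4, 244.8]
tool_rot: [-2.101, -0.007, -0.086]
force: [-0.7, -3.1, 1.8]
width: 16.4
```

```bash
cat >> h.py <<'E'
H=np.array([547,-60.5,0]); ey=np.array([.079,.997,0]); ex=np.array([.997,-.079,0])
def lidrep():
    s=state(); R=Ro.from_euler('xyz',s['tool_rot']).as_matrix(); g=np.array(s['eef_pos'])-19*R[:,1]
    r=g-H-82*ey-[0,0,146]; y,z=-(r@ey),r[2]
    print('q',np.round(s['qpos'],2),'r',np.hypot(y,z),'lid~',np.arctan2(z,y)-np.arctan2(54,120),'tilt',s['tool_rot'][0]+1.571,'xoff',r@ex,'F',np.round(s['force'],1), 'rot',np.round(s['tool_rot'],3))
E
python3 -c "
from h import *
lidrep()"
```

```text
q [-0.06  0.57 -0.3   1.76  0.71  1.17 -0.82] r 135.36136521441668 lid~ 0.5954394174636994 tilt -0.5302180215376635 xoff 2.807103085302894 F [-0.7 -3.1  1.8] rot [-2.101 -0.007 -0.086]
```

apply_moves --commands '[[[0,-0.26,0.09,-1,0,0],[0,-0.26,0.09,-1,0,0],[0,-0.26,0.09,-1,0,0],[0,-0.26,0.09,-1,0,0],[0,-0.26,0.09,-1,0,0],[0,0,0,0,0,0]]]'

```text
clock: 10.43
eef_pos: [554.7, -8.2, 270.1]
tool_rot: [-2.55, -0.005, -0.082]
force: [0.1, -1.8, 6.3]
width: 16.8
```

```bash
python3 -c "
from h import *
lidrep()"
```

```text
q [-0.38  0.76 -0.19  1.64  0.85  1.56 -1.04] r 135.34505723023696 lid~ 1.0483849895516164 tilt -0.9794830637327061 xoff 3.5002707893109415 F [ 0.1 -1.8  6.3] rot [-2.55  -0.005 -0.082]
```

apply_moves --commands '[[[0,-0.25,0.12,-0.5,0,0],[0,-0.25,0.13,-0.5,0,0],[0,-0.24,0.15,-0.5,0,0],[0,-0.24,0.15,-0.5,0,0],[0,0,0,0,0,0]]]'

```text
clock: 10.85
eef_pos: [558.2, 30.8, 270.9]
tool_rot: [-2.746, -0.001, -0.089]
force: [-0.3, 1.4, 3.7]
width: 16.6
```

```bash
python3 -c "
from h import *
lidrep()"
```

```text
q [-0.5   0.88 -0.14  1.54  0.87  1.73 -1.08] r 134.99596439158498 lid~ 1.3523176587678103 tilt -1.1748937341398606 xoff 4.119730862781514 F [-0.3  1.4  3.7] rot [-2.746e+00 -1.000e-03 -8.900e-02]
```

apply_moves --commands '[[[0,-0.23,0.17,-0.4,0,0],[0,-0.22,0.18,-0.4,0,0],[0,-0.22,0.19,-0.4,0,0],[0,-0.21,0.2,-0.3,0,0],[0,-0.2,0.2,-0.3,0,0],[0,0,0,0,0,0]]]'

```text
clock: 11.35
eef_pos: [562.0, 74.7, 255.1]
tool_rot: [-2.931, 0.0, -0.102]
force: [-0.6, 1.7, 1.3]
width: 17.1
```

```bash
python3 -c "
from h import *
lidrep()"
```

```text
q [-0.6   1.04 -0.09  1.41  0.88  1.89 -1.1 ] r 134.31570633938676 lid~ 1.7182788222704104 tilt -1.3595988728981927 xoff 4.736977587061772 F [-0.6  1.7  1.3] rot [-2.931  0.    -0.102]
```

apply_moves --commands '[[[0,0,0,0,0,0],[0,0,0,0,0,0],[0,0,0,0,0,0],[0,-0.5,0,0,0,0],[0,-0.8,0,0,0,0],[0,-0.8,0,0,0,0],[0,-0.5,-0.8,0,0,0],[0,0,-0.9,0,0,0]]]' --claw 50

```text
clock: 12.02
eef_pos: [571.6, 159.9, 337.7]
tool_rot: [-2.917, 0.018, -0.106]
force: [-0.5, 0.3, 1.3]
width: 50.1
```

apply_moves --commands '[[[0,0,-0.9,0.5,0,0],[0,0,-0.9,0.5,0,0],[0,-0.1,-0.9,1,0,0],[0,-0.2,-0.9,1,0,0],[0,-0.3,-0.6,1,0,0],[0,0,0,1,0,0],[0,0,0,1,0,0],[0,0,0,1,0,0]]]'

```text
clock: 12.68
eef_pos: [571.3, 128.3, 518.9]
tool_rot: [-2.262, 0.012, -0.092]
force: [0.4, -0.5, -0.7]
width: 50.0
```

```bash
python3 -c "
from h import *
lidrep()
d=cam('scene');t=cam('top')
a=np.asarray(d['image'])[170:330,200:400,::-1];b=np.asarray(t['image'])[170:310,260:410,::-1]
cv2.imwrite('pics/c4.png',np.hstack([cv2.resize(a,(450,360)),cv2.resize(b,(350,360))]))
c=H.copy();c[2]=146
print(proj(d,c),proj(t,c))"
```

```text
q [-0.69  0.59  0.25  1.03  0.46  1.9  -0.47] r 405.7787930877554 lid~ 1.448700140413323 tilt -0.6909222474796752 xoff 9.597092182474263 F [ 0.4 -0.5 -0.7] rot [-2.262  0.012 -0.092]
[298.6159087  253.18522687] [349.70025592 236.40007986]
```

View pics/c4.png

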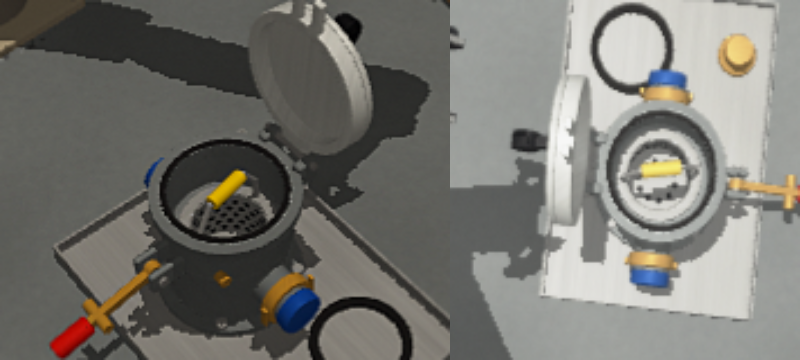

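The lid stands past upright, the latch is down, and the yellow sleeve shows in mid-mouth, at (226,189) in the scene crop and (661,170) in the top crop. I'll measure it by its colour.

```bash
python3 - <<'E'
from h import *
D={n:cam(n) for n in('scene','top')}; Rr={'scene':(280,235,320,275),'top':(335,225,362,247)}; C={}
for n,d in D.items():
    a=np.asarray(d['image']).astype(int); m=(a[...,0]>120)&(a[...,1]>90)&(a[...,2]<80)
    x0,y0,x1,y1=Rr[n]; z=np.zeros(m.shape,np.uint8); z[y0:y1,x0:x1]=m[y0:y1,x0:x1]
    ys,xs=np.nonzero(z); C[n]=np.array([xs.mean(),ys.mean()]); print(n,C[n],len(xs))
    P=np.array([onz(d,(x,y),148)[:2] for x,y in zip(xs,ys)]); u,s,v=np.linalg.svd(P-P.mean(0)); v=v[0]*np.sign(v[0][1])
    print(' on plane',P.mean(0),'yaw of basket',np.arctan2(-v[0],v[1]), 'spread',s/np.sqrt(len(xs)))
print(tri(D['scene'],C['scene'],D['top'],C['top']))
E
```

```text
scene [300.59130435 252.86086957] 115
 on plane [550.55160171 -57.89632355] yaw of basket 0.09241706356436365 spread [12.53474843  4.39408148]
top [344. 238.] 2
 on plane [542.38203557 -45.51932323] yaw of basket 0.012277857957851355 spread [5.24136838e+00 7.71075514e-18]
(array([542.56408074, -47.85574893, 132.27407662]), np.float64(4.768617390109901))
```

apply_moves --commands '[[[0,0,-0.6,1,0,0],[0,0,-0.8,1,0,0],[0,0,-0.8,1,0,0],[0,0,-0.8,1,0,0],[0,0,-0.8,1,0,0],[0,0,-0.8,1,0,0],[0,0,0,1,0,0],[0,0,0,0,0,0]]]' --claw 40

```text
clock: 13.55
eef_pos: [562.7, -23.1, 577.2]
tool_rot: [-1.657, 0.063, -0.059]
force: [0.2, 0.3, 0.8]
width: 40.1
```

Basket yaw is about +0.09 from both views, with the sleeve centre near (548.5,−60). The top mask caught only 2 pixels, so I used the position read off the crop.

```bash
python3 -c "
from h import *
go([548.5,-60,300],[-1.571,0,.09])"
```

```text
shift units [ 0.13  6.99 -0.34] turn units [ 0.93 -1.67 -0.79]
```

apply_moves --commands '[[[0,0,-0.4,0.5,-0.8,-0.4],[0,0,-0.3,0.4,-0.8,-0.3],[0,0,0,0,0,0],[0,0.8,0,0,0,0],[0,0.8,0,0,0,0],[0,0.8,0,0,0,0],[0,0.8,0,0,0,0],[0,0,0,0,0,0]]]'

```text
clock: 14.22
eef_pos: [559.8, -35.0, 427.8]
tool_rot: [-1.581, 0.044, 0.115]
force: [-0.8, 1.0, -1.3]
width: 39.5
```

```bash
python3 -c "
from h import *
go([548.5,-60,220],[-1.571,0,.09])"
```

```text
shift units [-0.12  5.21 -0.54] turn units [ 0.12  0.29 -0.5 ]
```

apply_moves --commands '[[[-0.1,0,-0.5,0.1,0.3,-0.5],[0,0.7,0,0,0,0],[0,0.7,0,0,0,0],[0,0.7,0,0,0,0],[0,0.7,0,0,0,0],[0,0.7,0,0,0,0],[0,0,0,0,0,0],[0,0,0,0,0,0]]]'

```text
clock: 14.88
eef_pos: [563.3, -34.3, 281.5]
tool_rot: [-1.576, 0.014, 0.124]
force: [-0.6, 0.7, 1.1]
width: 40.3
```

```bash
python3 -c "
from h import *
go([548.5,-60,180],[-1.571,0,.09])"
```

```text
shift units [-0.41  2.55 -0.58] turn units [ 0.06  0.38 -0.16]
```

apply_moves --commands '[[[-0.2,0,-0.3,0,0.2,-0.1],[-0.2,0,-0.3,0,0.2,0],[0,0,0,0,0,0],[0,0.4,0,0,0,0],[0,0.4,0,0,0,0],[0,0.4,0,0,0,0],[0,0,0,0,0,0]]]'

```text
clock: 15.47
eef_pos: [555.8, -64.4, 244.1]
tool_rot: [-1.582, -0.014, 0.084]
force: [-0.6, 0.5, -0.3]
width: 39.9
```

```bash
python3 -c "
from h import *
go([548.5,-60,165],[-1.571,0,.09])"
```

```text
shift units [-0.2   1.97  0.15] turn units [ 0.12 -0.07  0.16]
```

apply_moves --commands '[[[-0.2,0,0.15,0.1,0,0.15],[0,0.3,0,0,0,0],[0,0.3,0,0,0,0],[0,0.3,0,0,0,0],[0,0.3,0,0,0,0],[0,0.3,0,0,0,0],[0,0,0,0,0,0],[0,0,0,0,0,0]]]'

```text
clock: 16.13
eef_pos: [551.1, -60.5, 195.7]
tool_rot: [-1.572, -0.016, 0.078]
force: [-0.1, 0.6, -0.6]
width: 40.4
```

```bash
python3 -c "
from h import *
go([548.5,-60,129],[-1.571,0,.09])
d=cam('scene');t=cam('top')
a=np.asarray(d['image'])[190:290,240:365,::-1];b=np.asarray(t['image'])[170:310,260:410,::-1]
cv2.imwrite('pics/c5.png',np.hstack([cv2.resize(a,(450,360)),cv2.resize(b,(350,360))]))"
```

```text
shift units [-0.09  1.67  0.02] turn units [ 0.01 -0.13  0.18]
```

View pics/c5.png

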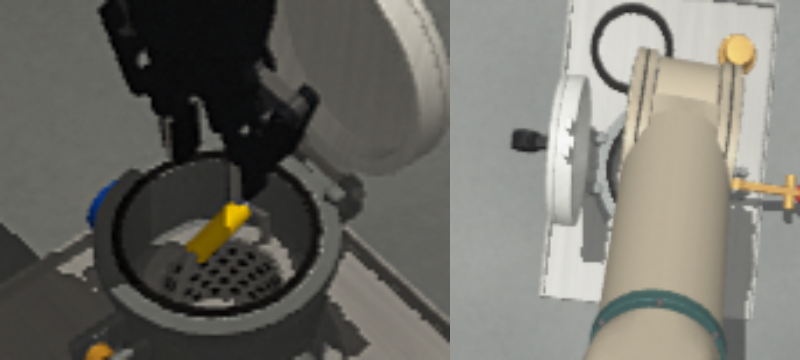

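The fingers straddle the sleeve, at (220,233) in the crop, and the lid stays clear of the gripper. I'll go down in small steps and close.

apply_moves --commands '[[[-0.08,0.2,0,0,-0.1,0.15],[0,0.25,0,0,0,0],[0,0.25,0,0,0,0],[0,0.25,0,0,0,0],[0,0.25,0,0,0,0],[0,0.25,0,0,0,0],[0,0,0,0,0,0],[0,0,0,0,0,0]]]'

```text
clock: 16.9
eef_pos: [548.8, -60.7, 133.1]
tool_rot: [-1.572, -0.004, 0.088]
force: [0.4, 0.3, 0.2]
width: 39.8
```

```bash
python3 -c "
from h import *
go([548.5,-60,127],[-1.571,0,.09])"
```

```text
shift units [-0.01  0.15  0.02] turn units [ 0.01 -0.02  0.04]
```

apply_moves --commands '[[[0,0.15,0,0,0,0],[0,0,0,0,0,0],[0,0,0,0,0,0]]]'

```text
clock: 17.15
eef_pos: [548.9, -60.8, 126.3]
tool_rot: [-1.572, -0.004, 0.088]
force: [0.3, -0.3, 1.1]
width: 39.9
```

apply_moves --commands '[[[0,0,0,0,0,0],[0,0,0,0,0,0],[0,0,0,0,0,0],[0,0,0,0,0,0],[0,0,0,0,0,0],[0,0,0,0,0,0]]]' --claw 5

```text
clock: 17.65
eef_pos: [549.5, -61.0, 127.1]
tool_rot: [-1.573, -0.005, 0.088]
force: [0.4, 0.0, -1.4]
width: 13.2
```

apply_moves --commands '[[[0,-0.2,0,0,0,0],[0,-0.25,0,0,0,0],[0,-0.25,0,0,0,0],[0,-0.25,0,0,0,0],[0,-0.25,0,0,0,0],[0,0,0,0,0,0]]]'

```text
clock: 18.15
eef_pos: [548.1, -60.7, 180.1]
tool_rot: [-1.572, -0.003, 0.088]
force: [0.2, -0.8, -2.6]
width: 13.3
```

```bash
python3 -c "
from h import *
go([547,-61,287],[-1.571,0,.09]);print(np.round(state()['force'],1))"
```

```text
shift units [-0.02 -2.67 -0.01] turn units [ 0.01 -0.02  0.04]
[ 0.2 -0.8 -2.6]
```

Weight is on the wrist and the width is 13.2 mm, so it is held. I'll keep lifting to a rise of about 160 mm.

apply_moves --commands '[[[0,-0.25,0,0,0,0],[0,-0.3,0,0,0,0],[0,-0.3,0,0,0,0],[0,-0.3,0,0,0,0],[0,-0.3,0,0,0,0],[0,-0.3,0,0,0,0],[0,-0.2,0,0,0,0],[0,0,0,0,0,0]]]'

```text
clock: 18.82
eef_pos: [546.3, -60.4, 264.5]
tool_rot: [-1.572, -0.005, 0.088]
force: [-0.1, 0.3, -2.2]
width: 12.6
```

apply_moves --commands '[[[0,-0.2,0,0,0,0],[0,-0.1,0,0,0,0],[0,0,0,0,0,0],[0,0,0,0,0,0],[0,0,0,0,0,0],[0,0,0,0,0,0]]]'

```text
clock: 19.32
eef_pos: [544.8, -60.1, 276.0]
tool_rot: [-1.571, -0.001, 0.088]
force: [-0.7, 0.2, -2.0]
width: 13.1
```

```bash
python3 -c "
from h import *
go([547,-61,287],[-1.571,0,.09]);print(np.round(state()['force'],1),np.round(state()['qd'],3))
d=cam('scene');t=cam('top')
a=np.asarray(d['image'])[150:300,210:397,::-1];b=np.asarray(t['image'])[170:310,260:410,::-1]
cv2.imwrite('pics/c6.png',np.hstack([cv2.resize(a,(450,360)),cv2.resize(b,(350,360))]))"
```

```text
shift units [ 0.05 -0.28 -0.03] turn units [ 0.   -0.02  0.01]
[-0.7  0.2 -2. ] [-0.     0.007 -0.     0.007  0.002 -0.001  0.001]
```

View pics/c6.png

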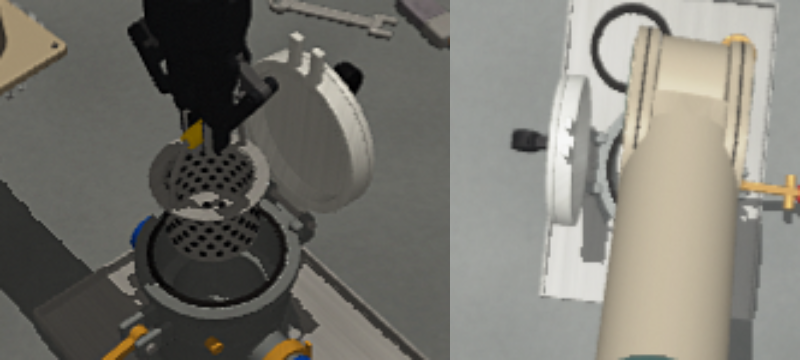

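The basket hangs level over the mouth, its bottom edge at about (212,258) in the crop. The lid is still up and the latch down. A few still rows and a numeric check, then I'll hand in.

apply_moves --commands '[[[0,0,0,0,0,0],[0,0,0,0,0,0],[0,0,0,0,0,0],[0,0,0,0,0,0],[0,0,0,0,0,0],[0,0,0,0,0,0]]]'

```text
clock: 19.92
eef_pos: [544.4, -60.1, 275.1]
tool_rot: [-1.571, 0.0, 0.088]
force: [0.4, 0.4, -2.7]
width: 13.0
```

```bash
python3 -c "
from h import *
from cell import finish_job
d=cam('scene'); e=np.array(state()['eef_pos'])
for z in (173,145): print(z,proj(d,[e[0],e[1],z]),proj(d,[e[0]+28,e[1]-28,z]))
s=state();print(s['eef_pos'],s['tool_rot'],s['width'],s['force'],np.abs(s['qd']).max())
print(finish_job())"
```

```text
173 [297.37089446 244.38402143] [296.8491849  259.43663964]
145 [297.93224864 252.70524916] [297.43975087 267.63904432]
[544.40747269 -60.10802467 275.09740065] [-1.57121862e+00  5.22770077e-04  8.81704604e-02] 13.098937156940615 [ 0.56091572 -0.42863847 -2.1028161 ] 0.0009187247805104974
the job is handed in; nothing more can be done
None
```

I swung the latch out and let it drop, tipped the lid back to about 1.7 rad, and lifted the basket by its yellow grip. I then handed the job in at about 20 s with the basket held over the bowl. `finish_job` gives no verdict, so I don't know the official result.

**Last checks before handing in:**
- **Height:** the tool rose about 149 mm with the basket, so the underside should be about 28 mm above the rim. In the picture its near bottom edge is at row 257.5. A basket at that height should show it at row 259.4, and one still at rim height at row 267.6.
- **Centring:** the tool is about 3 mm from the bowl axis I estimated from the images.
- **Level and still:** the tool is vertical, the basket looks level in the picture, and joint speeds are below 0.001 rad/s.
- **Grip:** the fingers are at 13 mm on the 15 mm sleeve, and the wrist carries about 2 to 2.7 N, a little under the lightest weight stated for the basket (0.28 kg, about 2.7 N).
- **Latch, lid and loose things:** the last picture shows the latch down and the lid past upright. The gasket and plug look unmoved in the last top crop; I did not check the other loose things against their start positions.

**What failed or disagreed on the way:**
- **First latch grip:** the tool had drifted 14 mm, so I opened, recentred and gripped again.
- **Sleeve position:** the top camera's colour mask caught only 2 pixels. I used the scene camera's estimate together with a reading from the top picture, and they agreed within about 5 mm.

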